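# Free the seized lock pin of a battery-pack jig and open it

## Robot

A 7-joint arm with a two-finger parallel gripper is mounted at the origin on the work surface. World frame = base frame: x ahead of the robot, y to its left, z up, the work surface at z = 0. Lengths are in m, angles in rad, forces in N, time in s.
With the tool pointing down it reaches from about 0.425 to 0.975 m from the base axis. Payload 16.7 kg.
Tool frame: the origin (TCP) lies at the very end of the fingers, on their centre line; the grasp point (between the pads) lies 19 mm behind it; z points along the fingers, y is the line along which they close (so a half turn about z gives the same grasp; the last joint's range is limited). The gripper opens to 85 mm and grips with 20 to 120 N. Pads are 22 mm wide; open, the fingers measure 114 mm over their backs; the gripper's body (76 mm by 85 mm) begins 54 mm behind the grasp point. The pads swing forward as they close: fully open they stand 13 mm farther back than shut.
Start: joints at [0.957, 0.426, 0.074, 1.606, -0.034, 1.111, -0.067], TCP at [0.303, -0.603, 0.231] pointing down, gripper open.
Joint ranges: [-2.85, 2.85], [-0.5, 2.14], [-1.23, 1.37], [0.21, 2.46], [-1.02, 4.16], [0.16, 2.05], [-2.73, 2.73]. Speed limits (rad/s): [1.89, 1.89, 2.39, 2.39, 3.01, 3.01, 3.01].

## Interface

Orientations are given as a unit quaternion [w, x, y, z].
In Python, from bench import monitor, vision, sign_off gives the robot as it stands. The module is installed in compiled form; this text tells all that it offers.
- The arm moves only by the shell command python3 -m jog 'ROWS' [OPENING] [FORCE]. ROWS is JSON, a list of rows, each a list of 6 numbers: the shift along the world's x, y, z each as a share of 0.03 m, from -1 to 1, then the turn, a rotation vector about the world's x, y, z each as a share of 5 degrees, from -1 to 1. A call has 1 to 20 rows; each row shifts and turns the commanded pose from where the row before left it; what a row does not reach is not made up. A row lasts 1/8 s, in which the tool goes at most 62.5 mm and 10.7 degrees, less where a joint would pass 70% of its speed; a pose out of reach is approached as far as the arm can. A call with a number of a shift or a turn outside -1 to 1 is refused whole. A call with a gripper value outside its range is refused whole. OPENING is the closure, from -1 (fully open) to 1 (shut), set as the call begins (- or left out, the last holds). The fingers move at their own pace and stop on an object; FORCE is the grip in N (left out, the last holds). Time passes only in rows, so rows that do not move let the fingers close. It gives the time, the measured TCP pose, the force, the opening and the grip force at its end, in the units of the state.
- monitor.sense(): the state, without advancing time (a new reading comes with each control period).
- vision.grab_frame(name): name is "scene" or "top" or "wrist"; returns the picture (480x640x3 uint8, blue, green, red); there is no depth.
- vision.camera_model(name): a dict with "vfov" (degrees; the focal length in pixels is half the picture's height over the tangent of half this angle, whatever the lens; pixels are square), "cx", "cy" (the principal point, pixels), "R" (3x3) and "t" (3): a world point X has camera coordinates R X + t. Camera axes: x right, y down, z forward; pixel columns grow to the right and rows downward; lengths in m; the calibration is good to about 2 mm. A picture is of the moment at which its call begins: read the wrist's pose just before it. camera_model takes no time and is no camera call; for the wrist camera it gives the pose at the moment of the call.
- sign_off(): hands the job in; it is judged then, once.
The state is a dict: "time_s": time; "joint_pos": joint angles; "joint_velocities": joint speeds; "joint_torque": joint torques, N m; "eef_pos": TCP position; "tool_rot": TCP orientation; "force": force on the tool from outside, world axes, zero at the start; "moment": the same for the moment, N m; "finger_gap": opening from 0.0 (shut) to 1.0 (fully open); "grasp_force": force on a finger pad.
Only numpy, scipy, OpenCV 4.12 (cv2) and the standard library are available. Lean on these libraries where they do the work, as an engineer would, in place of code of your own. Each camera call takes 0.05 s, during which the arm holds its last target. There are 200 camera calls.

## Task

The lock pin with the yellow T-grip has seized in the battery-pack jig: a straight pull only lifts the whole jig block. Work the pin out by twisting it back and forth while drawing it up gently, without lifting the block out of its nest, and put the pin in the black parts tray. Then swing the red hold-down arm about a quarter turn aside so that the pack is uncovered, and leave the other things on the bench alone.

Things in the scene. Friction and masses are not known exactly. Their poses are not given: they have to be found in the camera images.
- pin_grip (a point): Centre of the lock pin's yellow T-grip, a flat bar 38 mm long (own x), 14 mm thick (own y), 26 mm high (own z, up): pinch it across the 14 mm. Below it is a steel shaft, 16 mm in diameter, 58 mm long; the foot is 71 mm below this point. At the start 18 mm of bare shaft show between grip and red arm, and the bar points along the arm, give or take 35 degrees.
- pin_foot (a point): Centre of the flat foot of the lock pin's shaft; own z points up the pin.
- bore (a point): Mouth of the pin's bore in the block's post, 58 mm above the bench; z up, y along the jig from pivot to bore. The foot starts 28 mm below it and binds until raised 13 mm. A straight pull of 25 to 40 N, more than the block's weight (15 N), would be needed. Twisted (0.2 N m), it comes up 1.5 to 2 mm per radian of twist, either way; drawn faster, the block rises too, but sinks back if twisted on without drawing.
- block (a joint): Lift of the aluminium jig block (192 x 108 mm base, about 1.5 kg with posts, pack and arm) out of its shallow dark steel nest, m: 0 seated. It cannot turn, only rise, and falls back if let go. Up to 12 mm it is still in its nest.
- clamp (a joint): Angle of the red hold-down arm, rad: 0 closed over the teal battery pack, its forked end round the pin (which blocks it); grows clockwise seen from above as it swings aside, up to a stop at 1.75. Stiff: it stays where it is left, and needs 2 to 3 N at the knob.
- clamp_knob (a point): On the axis of the upright round black knob on the red arm, 18 mm in diameter, at the height to pinch or push it: 28 mm above the arm's top face and 12 mm below the knob's top. It lies 55 mm from the pivot.
- clamp_pivot (a point): On the vertical axis about which the red arm turns, at the level of the arm's top face, 70 mm above the bench.
- tray_floor (a point): Centre of the inner floor of the fixed black open parts tray: inside 160 mm (own x) x 140 mm (own y), walls 5 mm thick, rim 27 mm above this floor, which is 5 mm above the bench. Nothing is in it. The pin may stand, lean or lie in it.
- pin: The whole lock pin, 110 g: origin at the centre of its foot, z up the shaft to the yellow T-grip.
- stand: Bystander, fixed: soldering-iron stand, black base 160 mm (own x) x 85 mm x 24 mm with yellow sponge at -x and steel coil at +x, 100 mm high in all; origin under its centre. It and the tray stand on opposite sides of the jig, either way round.
- spool_mid (a point): Bystander: steel spool, 48 mm across and 40 mm high, standing; point on its axis 15 mm above the bench.
- scanner_mid (a point): Bystander: yellow and black hand scanner lying along its own x, 141 mm x 62 mm x 34 mm; point 15 mm above the bench.
- driver_mid (a point): Bystander: screwdriver 170 mm long lying along its own x; point 15 mm above its underside.
Mind the look-alikes: they are no part of the job. Leave any blue or turquoise look-alike of the pin alone.

How it is judged:
On the way, in this order (a step that is already met when the one before it is completed fails the run):
1. the pin is drawn clear of its bore (z of pin_foot in the frame of bore above 0.004 m), for 0.1 s.
2. the pin is in the tray, let go (x of pin_grip in the frame of tray_floor between -0.08 and 0.08 m and y of pin_grip in the frame of tray_floor between -0.07 and 0.07 m and x of pin_foot in the frame of tray_floor between -0.08 and 0.08 m and y of pin_foot in the frame of tray_floor between -0.07 and 0.07 m and z of pin_grip in the frame of tray_floor below 0.085 m and z of pin_foot in the frame of tray_floor below 0.045 m and contact force between pin and the fingers below 0.3 N), for 0.2 s.
3. the arm is swung aside (value of joint clamp above 1.1 rad), for 0.1 s.
At the end, for the whole second after the job is handed in: The pin's foot and grip are both inside the tray's walls and low enough to be resting in it, untouched by the fingers; the arm is swung by more than 1.1 rad (63 degrees); the block is seated within 2 mm (all of step 2 and value of joint clamp above 1.1 rad and value of joint block below 0.002 m).
It fails at once if the jig block is lifted more than 12 mm in its nest (value of joint block above 0.012 m).
It fails at once if the spool is moved more than 30 mm (distance of spool_mid from where it was at the start of the episode above 0.03 m).
It fails at once if the scanner is moved more than 30 mm (distance of scanner_mid from where it was at the start of the episode above 0.03 m).
It fails at once if the driver is moved more than 30 mm (distance of driver_mid from where it was at the start of the episode above 0.03 m).
It also fails if it takes over 72 s, if anything falls off the work surface, if the arm or the gripper's body presses on something with over 40 N, if the wrist force passes 120 N, or if a joint passes its speed limit or range.

## Working session

There is one attempt and no reset: what is moved stays moved. The work goes in short steps, Python scripts to look and compute and a shell command to move; the robot and the scene stay as the last step left them, time stands still between calls to the robot, and variables do not carry over. Pictures are saved under pics/ and viewed, at most 10 in all, crops included, and the job is handed in when it is done.

```bash
mkdir -p pics; python3 - <<'E'
from bench import monitor, vision
import cv2, numpy as np
for n in ("scene","top"):
    f=vision.grab_frame(n); cv2.imwrite(f"pics/{n}0.png",f)
    m=vision.camera_model(n); print(n,m)
s=monitor.sense(); print(s)
E
```

```text
scene {'vfov': 53.47899281123953, 'cx': 315.7977763029388, 'cy': 235.60271711114356, 'R': array([[ 0.38013886,  0.92491185, -0.00570274],
       [ 0.63827297, -0.26678255, -0.72210434],
       [-0.66940426,  0.27086001, -0.69176065]]), 't': array([-0.22795825, -0.34254826,  1.30255794])}
top {'vfov': 54.837939523070936, 'cx': 321.2152037100794, 'cy': 240.85406281871906, 'R': array([[ 0.0087917 , -0.99963712, -0.02546241],
       [-0.99377851, -0.00590728, -0.11121773],
       [ 0.11102695,  0.02628179, -0.99346982]]), 't': array([0.01315564, 0.62122555, 0.95198145])}
{'time_s': 0.1, 'joint_pos': array([ 0.95652307,  0.42668391,  0.07385833,  1.60650435, -0.03413089,
        1.11080691, -0.06709726]), 'joint_velocities': array([ 0.00140966, -0.00121278,  0.00197379, -0.00185876,  0.00084556,
       -0.00247273, -0.000592  ]), 'joint_torque': array([ 5.21877373e-03, -9.51539183e+01,  3.77031460e+00, -4.64404106e+01,
        1.95777579e-02,  6.58808072e-03, -5.50119216e-05]), 'eef_pos': array([ 0.30237505, -0.60309246,  0.23068819]), 'tool_rot': array([-5.49207617e-04,  9.73124696e-01,  2.30278092e-01, -1.58491526e-04]), 'force': array([0.40355034, 0.24130189, 0.60386857]), 'moment': array([ 0.01592777, -0.00609243,  0.06010661]), 'grasp_force': 0.0, 'finger_gap': 1.0023781314410813}
```

View pics/top0.png

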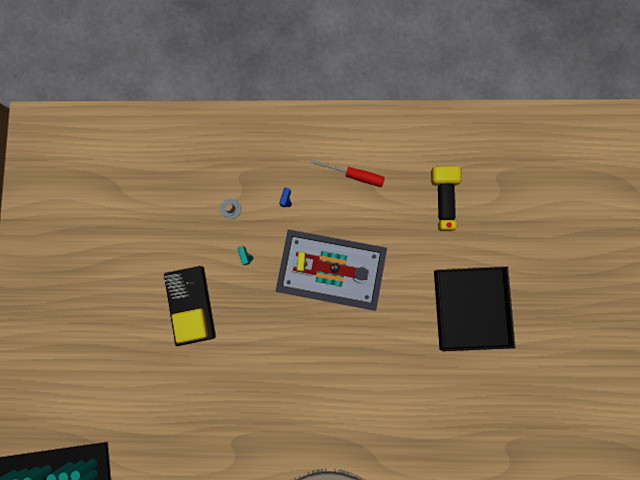

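View pics/scene0.png

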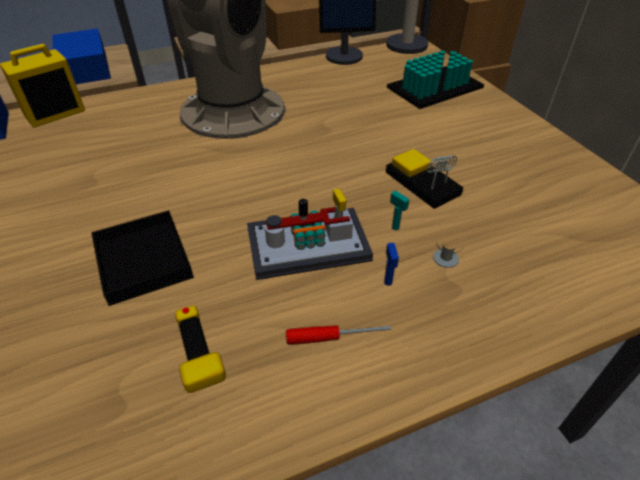

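The top view shows the yellow grip at about (301,262), the knob at (335,268), the pivot at (361,274) and the tray at (474,309). The stand is at (190,305), and blue and teal look-alikes are at (286,197) and (245,256). The scene view shows the same layout.

```bash
cat > h.py <<'E'
import numpy as np, cv2
from bench import monitor, vision
def ray(m,u,v,z):
    f=240/np.tan(np.radians(m["vfov"]/2)); R=np.array(m["R"]);t=np.array(m["t"])
    d=R.T@np.array([(u-m["cx"])/f,(v-m["cy"])/f,1]); c=-R.T@t
    return c+d*(z-c[2])/d[2]
def rect(mask):
    cs,_=cv2.findContours(mask,cv2.RETR_EXTERNAL,cv2.CHAIN_APPROX_NONE)
    return sorted(cs,key=cv2.contourArea)[::-1]
def yaw():
    from scipy.spatial.transform import Rotation as Ro
    q=monitor.sense()["tool_rot"]; y=Ro.from_quat(np.r_[q[1:],q[0]]).as_matrix()
    return y
E
python3 - <<'E'
from h import *
m=vision.camera_model("top"); f=cv2.imread("pics/top0.png")
hsv=cv2.cvtColor(f,cv2.COLOR_BGR2HSV)
k=cv2.inRange(hsv,(22,150,120),(35,255,255)); k[:, :285]=0;k[:,330:]=0;k[:240]=0;k[300:]=0
c=rect(k)[0]; r=cv2.minAreaRect(c); print(r)
p=np.array([ray(m,*q,.114) for q in cv2.boxPoints(r)]); print("grip",p.mean(0),p)
for n,u,v,z in (("knob",335,267,.11),("pivot",361.5,274,.075),("tray",474,309,.02)): print(n,ray(m,u,v,z))
k=(cv2.inRange(hsv,(0,0,0),(180,255,60))); k[:,:415]=0;k[:255]=0;k[370:]=0;k[:,530:]=0
r=cv2.minAreaRect(rect(k)[0]);print(r,ray(m,*r[0],.03)); q=[ray(m,*b,.03) for b in cv2.boxPoints(r)];print(np.round(q,3))
print(yaw())
E
```

```text
((300.691162109375, 261.0146789550781), (6.5958991050720215, 18.33046531677246), 4.39870548248291)
grip [0.57243649 0.05539742 0.114     ] [[0.55499651 0.06295281 0.114     ]
 [0.59077511 0.06072098 0.114     ]
 [0.58986586 0.04781469 0.114     ]
 [0.55410849 0.05010117 0.114     ]]
knob [ 0.56142227 -0.01167124  0.11      ]
pivot [ 0.54957441 -0.06551736  0.075     ]
tray [ 0.47983095 -0.30601508  0.02      ]
((473.76983642578125, 308.869873046875), (83.06985473632812, 75.09138488769531), 85.79464721679688) [ 0.48041453 -0.30255245  0.03      ]
[[ 0.561 -0.22   0.03 ]
 [ 0.573 -0.377  0.03 ]
 [ 0.402 -0.383  0.03 ]
 [ 0.389 -0.229  0.03 ]]
[[ 8.93943950e-01  4.48178423e-01 -5.61405000e-04]
 [ 4.48178771e-01 -8.93943397e-01  9.95900738e-04]
 [-5.55230714e-05 -1.14188924e-03 -9.99999347e-01]]
```

```bash
R='[0.45,1,0.05,0,0,-0.31]'; python3 -m jog '[[0.45,1,0.05,0,0,-0.31],[0.45,1,0.05,0,0,-0.31],[0.45,1,0.05,0,0,-0.31],[0.45,1,0.05,0,0,-0.31],[0.45,1,0.05,0,0,-0.31],[0.45,1,0.05,0,0,-0.31],[0.45,1,0.05,0,0,-0.31],[0.45,1,0.05,0,0,-0.31],[0.45,1,0.05,0,0,-0.31],[0.45,1,0.05,0,0,-0.31],[0.45,1,0.05,0,0,-0.31],[0.45,1,0.05,0,0,-0.31],[0.45,1,0.05,0,0,-0.31],[0.45,1,0.05,0,0,-0.31],[0.45,1,0.05,0,0,-0.31],[0.45,1,0.05,0,0,-0.31],[0.45,1,0.05,0,0,-0.31],[0.4,1,0,0,0,-0.31],[0.2,1,0,0,0,-0.31],[0,0,0,0,0,-0.2]]'
python3 -m jog '[[0,0,0,0,0,0],[0,0,0,0,0,0]]'
python3 - <<'E'
from h import *
s=monitor.sense(); print(s["joint_pos"],s["eef_pos"]); print(yaw())
m=vision.camera_model("wrist"); f=vision.grab_frame("wrist"); cv2.imwrite("pics/w1.png",f); print(m)
E
```

```text
time_s: 2.6
eef_pos: [0.5501, -0.0309, 0.2565]
tool_rot: [-0.0, 0.999, -0.032, -0.0]
force: [0.8, 0.0, 0.2]
finger_gap: 0.999
grasp_force: 0.0
time_s: 2.85
eef_pos: [0.5498, -0.0343, 0.2567]
tool_rot: [0.0, 0.999, -0.034, -0.0]
force: [-0.4, 0.3, 0.2]
finger_gap: 1.001
grasp_force: 0.0
[ 0.12453009  0.21105613 -0.20733919  1.84563485  0.04891138  1.08997423
 -1.73937539] [ 0.54981538 -0.034348    0.25672336]
[[ 9.97715984e-01 -6.75484003e-02 -1.72047427e-04]
 [-6.75484401e-02 -9.97715968e-01 -2.37172938e-04]
 [-1.55633812e-04  2.48252767e-04 -9.99999957e-01]]
{'vfov': 59.4632462769386, 'cx': 324.95532814432795, 'cy': 246.29662229552702, 'R': array([[-6.83624755e-02, -9.97660549e-01,  1.60081057e-07],
       [-9.62106294e-01,  6.59262415e-02,  2.64584978e-01],
       [-2.63966005e-01,  1.80875300e-02, -9.64362375e-01]]), 't': array([0.00325541, 0.48904183, 0.54997981])}
```

View pics/w1.png

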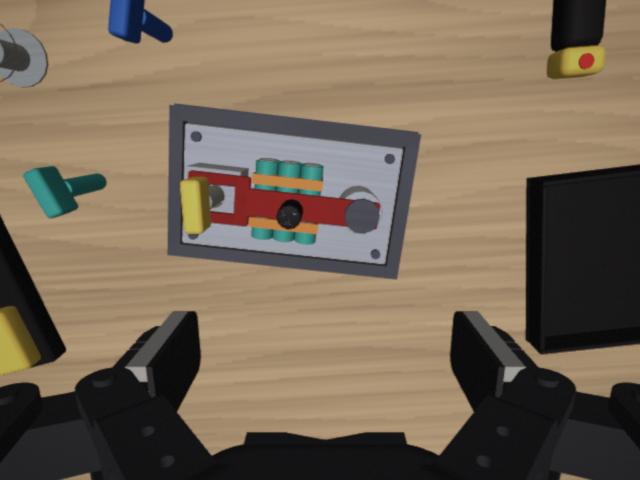

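The wrist view shows the yellow bar at about (195,206), lying across the red arm, the knob at (289,213) and the pivot cap at (361,215). The bar therefore needs the fingers to close along y.

```bash
python3 - <<'E'
from h import *
m={'vfov': 59.4632462769386, 'cx': 324.95532814432795, 'cy': 246.29662229552702, 'R': [[-6.83624755e-02, -9.97660549e-01,  1.60081057e-07],
       [-9.62106294e-01,  6.59262415e-02,  2.64584978e-01],
       [-2.63966005e-01,  1.80875300e-02, -9.64362375e-01]], 't': [0.00325541, 0.48904183, 0.54997981]}
f=cv2.imread("pics/w1.png"); hsv=cv2.cvtColor(f,cv2.COLOR_BGR2HSV)
k=cv2.inRange(hsv,(22,150,60),(35,255,255)); k[:,:165]=0;k[:,230:]=0;k[270:]=0
# bright top face
c=rect(k)[0]; print(cv2.minAreaRect(c)); x,y,w,h=cv2.boundingRect(c)
V=hsv[...,2]
for v in (185,195,205,215,222,228): print(v,[int(a) if k[v,i] else 0 for i,a in zip(range(176,216,2),V[v,176:216:2])])
for uv,z in (((195,206),.114),((194,206),.101),((289,210),.11),((361,213),.075)): print(ray(m,*uv,z))
r=cv2.minAreaRect(c);print(np.round([ray(m,*q,.108) for q in cv2.boxPoints(r)],4))
E
```

```text
((201.69210815429688, 201.9396209716797), (54.07887268066406, 23.217708587646484), 69.829345703125)
185 [0, 0, 0, 0, 0, 0, 0, 0, 0, 0, 0, 166, 106, 88, 86, 85, 0, 0, 0, 0]
195 [0, 0, 0, 0, 0, 0, 0, 0, 0, 0, 0, 179, 129, 89, 87, 86, 84, 0, 0, 0]
205 [0, 0, 0, 156, 0, 0, 0, 0, 0, 0, 0, 0, 156, 93, 87, 86, 86, 0, 0, 0]
215 [0, 0, 0, 112, 0, 0, 0, 0, 0, 0, 0, 0, 172, 113, 87, 86, 85, 0, 0, 0]
222 [0, 0, 0, 0, 0, 0, 0, 0, 0, 0, 0, 0, 179, 133, 89, 87, 86, 0, 0, 0]
228 [0, 0, 0, 0, 0, 0, 0, 0, 0, 0, 0, 0, 181, 149, 90, 0, 0, 0, 0, 0]
[0.57225018 0.05393271 0.114     ]
[0.57032184 0.0588593  0.101     ]
[ 0.564322   -0.01012691  0.11      ]
[ 0.55185881 -0.06299615  0.075     ]
[[0.5897 0.0626 0.108 ]
 [0.5941 0.0467 0.108 ]
 [0.5577 0.0386 0.108 ]
 [0.5529 0.055  0.108 ]]
```

```bash
python3 - <<'E'
from h import *
m={'vfov': 59.4632462769386, 'cx': 324.95532814432795, 'cy': 246.29662229552702, 'R': [[-6.83624755e-02, -9.97660549e-01,  1.60081057e-07],
       [-9.62106294e-01,  6.59262415e-02,  2.64584978e-01],
       [-2.63966005e-01,  1.80875300e-02, -9.64362375e-01]], 't': [0.00325541, 0.48904183, 0.54997981]}
f=cv2.imread("pics/w1.png"); hsv=cv2.cvtColor(f,cv2.COLOR_BGR2HSV)
print(hsv[205,176:216:3])
k=cv2.inRange(hsv,(18,100,150),(38,255,255)); k[:,:165]=0;k[:,230:]=0;k[270:]=0
r=cv2.minAreaRect(rect(k)[0]);print(r);q=np.array([ray(m,*q,.114) for q in cv2.boxPoints(r)]);print(np.round(q,4),q.mean(0))
for i in (0,1):
  d=q[(i+1)%4]-q[i]; print(np.linalg.norm(d),np.degrees(np.arctan2(d[1],d[0])))
E
```

```text
[[117  29  79]
 [120  26  79]
 [ 24 154 156]
 [ 27 142 192]
 [ 27 140 193]
 [ 28 138 192]
 [ 28 137 193]
 [ 27 143 187]
 [ 23 162 156]
 [ 22 171  88]
 [ 23 172  86]
 [ 23 102  95]
 [ 23  15  69]
 [ 18  18  72]]
((190.81173706054688, 206.55291748046875), (53.99433517456055, 18.867338180541992), 85.60128784179688)
[[0.5904 0.0619 0.114 ]
 [0.5905 0.049  0.114 ]
 [0.5531 0.0517 0.114 ]
 [0.5529 0.065  0.114 ]] [0.57174438 0.05690248 0.114     ]
0.012887038652076393 -89.57719365082782
0.0375356083213614 175.94275417297303
```

```bash
python3 -m jog '[[0.25,1,0,0,0,0],[0.25,1,0,0,0,0],[0.23,1,0,0,0,0],[0,0.03,0,0,0,0],[0,0,-1,0,0,0],[0,0,-1,0,0,0],[0,0,-1,0,0,0],[0,0,0,0,0,0],[0,0,0,0,0,0]]' 0 60
python3 - <<'E'
from h import *
f=vision.grab_frame("wrist"); cv2.imwrite("pics/w2.png",f)
s=monitor.sense(); print(s["eef_pos"],s["joint_pos"],s["finger_gap"])
E
```

```text
time_s: 4.03
eef_pos: [0.5725, 0.0571, 0.168]
tool_rot: [-0.0, 0.999, -0.034, 0.001]
force: [-0.4, 0.8, 0.7]
finger_gap: 0.502
grasp_force: 0.0
[0.57264573 0.05718449 0.16821023] [-0.00602799  0.34259577 -0.2513111   1.88273474  0.10496519  0.92712724
 -1.94432677] 0.5033625370704887
```

View pics/w2.png

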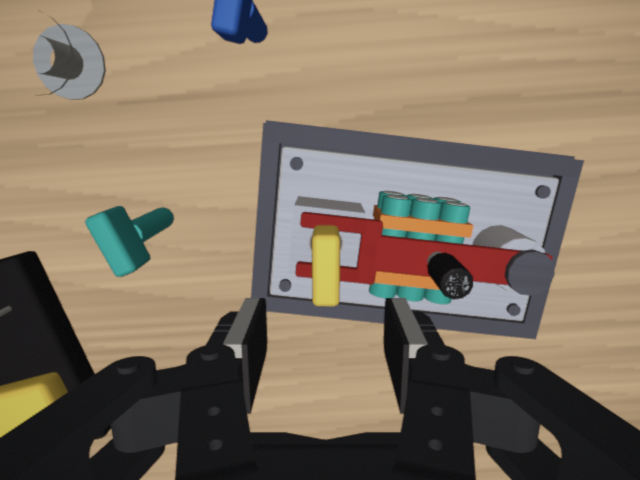

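The bar at (326,265) is centred between the fingers at (255–395), and the knob at (455,280) is clear. I'll go down and close.

```bash
python3 -m jog '[[0,0,-0.9,0,0,0],[0,0,-0.9,0,0,0],[0,0,-1,0,0,0],[0,0,0,0,0,0],[0,0,0,0,0,0]]'
python3 -m jog '[[0,0,0,0,0,0],[0,0,0,0,0,0],[0,0,0,0,0,0],[0,0,0,0,0,0],[0,0,0,0,0,0]]' 1 80
```

```text
time_s: 4.7
eef_pos: [0.5728, 0.0576, 0.0844]
tool_rot: [-0.0, 0.999, -0.033, 0.001]
force: [-0.6, -0.5, 0.0]
finger_gap: 0.504
grasp_force: 0.0
time_s: 5.32
eef_pos: [0.5727, 0.0571, 0.0841]
tool_rot: [0.0, 0.999, -0.034, 0.001]
force: [-0.3, -3.1, 9.6]
finger_gap: 0.149
grasp_force: 78.3
```

```bash
python3 -m jog '[[0,0,0.005,0,0,1],[0,0,0.005,0,0,1],[0,0,0.005,0,0,1],[0,0,0.005,0,0,1],[0,0,0.005,0,0,1],[0,0,0.005,0,0,1],[0,0,0.005,0,0,1],[0,0,0.005,0,0,1]]'
python3 -m jog '[[0,0,0.005,0,0,-1],[0,0,0.005,0,0,-1],[0,0,0.005,0,0,-1],[0,0,0.005,0,0,-1],[0,0,0.005,0,0,-1],[0,0,0.005,0,0,-1],[0,0,0.005,0,0,-1],[0,0,0.005,0,0,-1]]'
```

```text
time_s: 6.32
eef_pos: [0.5719, 0.0574, 0.0844]
tool_rot: [0.0, 0.95, 0.312, 0.0]
force: [-0.6, 0.3, -3.9]
finger_gap: 0.151
grasp_force: 77.9
time_s: 7.32
eef_pos: [0.5714, 0.0573, 0.085]
tool_rot: [0.0, 0.999, -0.035, -0.0]
force: [-0.0, -0.2, -9.9]
finger_gap: 0.15
grasp_force: 77.9
```

```bash
python3 -m jog '[[0,0,0.004,0,0,1],[0,0,0.004,0,0,1],[0,0,0.004,0,0,1],[0,0,0.004,0,0,1],[0,0,0.004,0,0,1],[0,0,0.004,0,0,1],[0,0,0.004,0,0,1],[0,0,0.004,0,0,1],[0,0,0.004,0,0,1],[0,0,0.004,0,0,1],[0,0,0.004,0,0,1],[0,0,0.004,0,0,1],[0,0,0.004,0,0,1],[0,0,0.004,0,0,1],[0,0,0.004,0,0,1],[0,0,0.004,0,0,1]]'
python3 - <<'E'
from h import *
s=monitor.sense(); print(s["joint_pos"][6],s["moment"])
f=vision.grab_frame("scene"); cv2.imwrite("pics/s2.png",cv2.resize(f[160:300,230:400],None,fx=3.5,fy=3.5))
a=cv2.imread("pics/scene0.png");cv2.imwrite("pics/sc.png",np.vstack([cv2.resize(i[180:285,235:385],None,fx=2.8,fy=2.8,interpolation=2) for i in (a,f)]))
E
```

```text
time_s: 9.32
eef_pos: [0.5715, 0.0573, 0.087]
tool_rot: [-0.0, 0.786, 0.618, -0.0]
force: [0.1, -0.1, -10.3]
finger_gap: 0.149
grasp_force: 78.3
-0.757100285696783 [ 0.18268168 -0.07530697 -0.16112499]
```

View pics/sc.png

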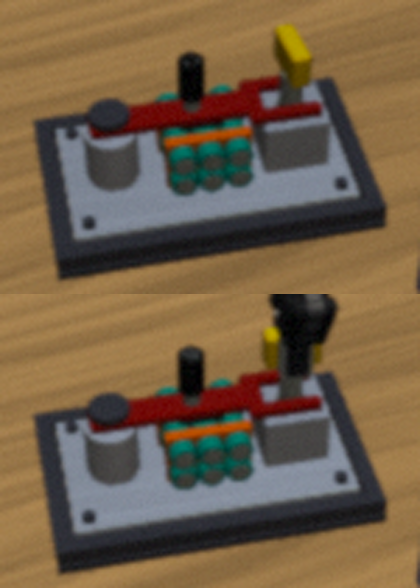

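The lower half, with the arm now gripping the pin, shows the block at the same height in its nest as before (front edge at the same rows), so it is still seated. The pull is steady at 10 N, so I'll continue.

```bash
python3 -m jog '[[0,0,0.0045,0,0,-1],[0,0,0.0045,0,0,-1],[0,0,0.0045,0,0,-1],[0,0,0.0045,0,0,-1],[0,0,0.0045,0,0,-1],[0,0,0.0045,0,0,-1],[0,0,0.0045,0,0,-1],[0,0,0.0045,0,0,-1],[0,0,0.0045,0,0,-1],[0,0,0.0045,0,0,-1],[0,0,0.0045,0,0,-1],[0,0,0.0045,0,0,-1],[0,0,0.0045,0,0,-1],[0,0,0.0045,0,0,-1],[0,0,0.0045,0,0,-1],[0,0,0.0045,0,0,-1]]'
python3 -m jog '[[0,0,0.0045,0,0,1],[0,0,0.0045,0,0,1],[0,0,0.0045,0,0,1],[0,0,0.0045,0,0,1],[0,0,0.0045,0,0,1],[0,0,0.0045,0,0,1],[0,0,0.0045,0,0,1],[0,0,0.0045,0,0,1],[0,0,0.0045,0,0,1],[0,0,0.0045,0,0,1],[0,0,0.0045,0,0,1],[0,0,0.0045,0,0,1],[0,0,0.0045,0,0,1],[0,0,0.0045,0,0,1],[0,0,0.0045,0,0,1],[0,0,0.0045,0,0,1]]'
```

```text
time_s: 11.38
eef_pos: [0.5715, 0.0573, 0.0891]
tool_rot: [0.0, 0.999, -0.035, -0.0]
force: [-1.1, -1.0, -8.9]
finger_gap: 0.151
grasp_force: 78.3
time_s: 13.38
eef_pos: [0.5713, 0.0573, 0.0911]
tool_rot: [-0.0, 0.787, 0.617, -0.001]
force: [0.8, -0.1, -12.6]
finger_gap: 0.151
grasp_force: 78.0
```

```bash
python3 -m jog '[[0,0,0.004,0,0,-1],[0,0,0.004,0,0,-1],[0,0,0.004,0,0,-1],[0,0,0.004,0,0,-1],[0,0,0.004,0,0,-1],[0,0,0.004,0,0,-1],[0,0,0.004,0,0,-1],[0,0,0.004,0,0,-1],[0,0,0.004,0,0,-1],[0,0,0.004,0,0,-1],[0,0,0.004,0,0,-1],[0,0,0.004,0,0,-1],[0,0,0.004,0,0,-1],[0,0,0.004,0,0,-1],[0,0,0.004,0,0,-1],[0,0,0.004,0,0,-1]]'
python3 -m jog '[[0,0,0.0042,0,0,1],[0,0,0.0042,0,0,1],[0,0,0.0042,0,0,1],[0,0,0.0042,0,0,1],[0,0,0.0042,0,0,1],[0,0,0.0042,0,0,1],[0,0,0.0042,0,0,1],[0,0,0.0042,0,0,1],[0,0,0.0042,0,0,1],[0,0,0.0042,0,0,1],[0,0,0.0042,0,0,1],[0,0,0.0042,0,0,1],[0,0,0.0042,0,0,1],[0,0,0.0042,0,0,1],[0,0,0.0042,0,0,1],[0,0,0.0042,0,0,1]]'
```

```text
time_s: 15.38
eef_pos: [0.5713, 0.0573, 0.093]
tool_rot: [0.0, 0.999, -0.035, -0.001]
force: [0.2, -0.4, -12.4]
finger_gap: 0.148
grasp_force: 78.1
time_s: 17.38
eef_pos: [0.5713, 0.0573, 0.095]
tool_rot: [-0.0, 0.787, 0.617, -0.001]
force: [0.2, 0.9, -12.4]
finger_gap: 0.146
grasp_force: 78.2
```

```bash
python3 -m jog '[[0,0,0.004,0,0,-1],[0,0,0.004,0,0,-1],[0,0,0.004,0,0,-1],[0,0,0.004,0,0,-1],[0,0,0.004,0,0,-1],[0,0,0.004,0,0,-1],[0,0,0.004,0,0,-1],[0,0,0.004,0,0,-1],[0,0,0.004,0,0,-1],[0,0,0.004,0,0,-1],[0,0,0.004,0,0,-1],[0,0,0.004,0,0,-1],[0,0,0.004,0,0,-1],[0,0,0.004,0,0,-1],[0,0,0.004,0,0,-1],[0,0,0.004,0,0,-1]]'
python3 -m jog '[[0,0,0.0042,0,0,1],[0,0,0.0042,0,0,1],[0,0,0.0042,0,0,1],[0,0,0.0042,0,0,1],[0,0,0.0042,0,0,1],[0,0,0.0042,0,0,1],[0,0,0.0042,0,0,1],[0,0,0.0042,0,0,1]]'
python3 -c "
from h import *
print(monitor.sense()['moment'])"
```

```text
time_s: 19.38
eef_pos: [0.5716, 0.0573, 0.0971]
tool_rot: [0.0, 0.999, -0.036, -0.0]
force: [1.8, -1.8, -10.1]
finger_gap: 0.147
grasp_force: 78.5
time_s: 20.38
eef_pos: [0.5725, 0.0574, 0.0993]
tool_rot: [0.0, 0.95, 0.311, 0.001]
force: [-1.1, -0.0, 3.2]
finger_gap: 0.15
grasp_force: 80.5
[-0.25668154  0.21263472 -0.00761086]
```

```bash
python3 -m jog '[[0,0,0.1,0,0,-1],[0,0,0.1,0,0,-1],[0,0,0.1,0,0,0]]'
python3 -c "
from h import *
print(monitor.sense()['moment'])
f=vision.grab_frame('scene'); a=cv2.imread('pics/scene0.png');cv2.imwrite('pics/sc3.png',np.hstack([cv2.resize(i[170:285,235:385],None,fx=2.6,fy=2.6,interpolation=2) for i in (a,f)]))"
```

```text
time_s: 20.75
eef_pos: [0.5721, 0.0576, 0.1079]
tool_rot: [0.0, 0.974, 0.226, 0.0]
force: [0.5, 0.1, -1.7]
finger_gap: 0.146
grasp_force: 79.9
[-0.00395078  0.04519768 -0.01021085]
```

View pics/sc3.png

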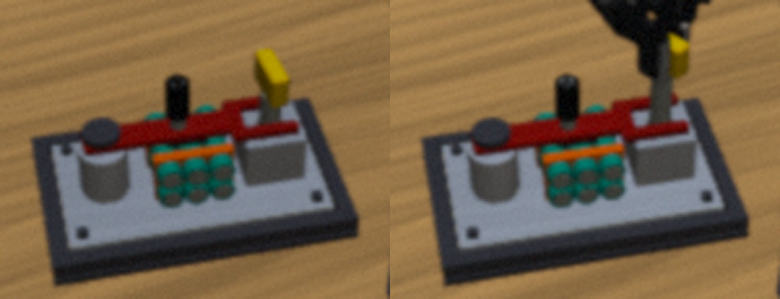

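The pin is drawn up and free, and the block is still seated. Next I'll lift it and carry it to the tray.

```bash
python3 -m jog '[[0,0,0.5,0,0,0],[0,0,1,0,0,0],[0,0,1,0,0,0],[0,0,1,0,0,0],[-0.25,-1,0,0,0,0],[-0.25,-1,0,0,0,0],[-0.25,-1,0,0,0,0],[-0.25,-1,0,0,0,0],[-0.25,-1,0,0,0,0],[-0.25,-1,0,0,0,0],[-0.25,-1,0,0,0,0],[-0.25,-1,0,0,0,0],[-0.25,-1,0,0,0,0],[-0.25,-1,0,0,0,0],[-0.25,-1,0,0,0,0],[-0.25,-1,0,0,0,0],[0,0,-1,0,0,0],[0,0,-1,0,0,0],[0,0,-1,0,0,0],[0,0,-1,0,0,0]]'
python3 -m jog '[[0,0,0,0,0,0],[0,0,0,0,0,0]]'
python3 -c "
from h import *
print(yaw())
f=vision.grab_frame('scene'); cv2.imwrite('pics/t1.png',cv2.resize(f[130:330,60:260],None,fx=2.5,fy=2.5))"
```

```text
time_s: 23.3
eef_pos: [0.4822, -0.3026, 0.0924]
tool_rot: [0.0, 0.974, 0.227, 0.0]
force: [-0.1, -0.4, -1.2]
finger_gap: 0.149
grasp_force: 79.9
time_s: 23.55
eef_pos: [0.4826, -0.3028, 0.0938]
tool_rot: [0.0, 0.974, 0.227, 0.001]
force: [-0.5, -0.2, -0.3]
finger_gap: 0.144
grasp_force: 79.8
[[ 8.97299533e-01  4.41420431e-01  1.24554366e-03]
 [ 4.41421247e-01 -8.97299875e-01 -4.66630194e-04]
 [ 9.11646070e-04  9.68516491e-04 -9.99999115e-01]]
```

View pics/t1.png

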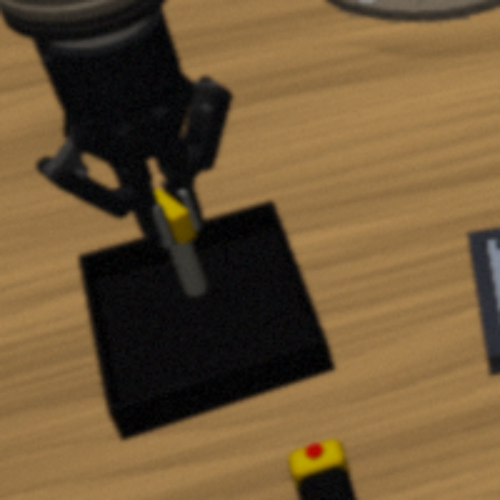

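The pin hangs over the middle of the tray, with its foot at crop (195,293). I'll lower it until it touches.

```bash
python3 -m jog '[[0,0,-0.5,0,0,0],[0,0,-0.5,0,0,0],[0,0,-0.05,0,0,0],[0,0,0,0,0,0],[0,0,0,0,0,0]]'
python3 -m jog '[[0,0,-0.05,0,0,0],[0,0,0,0,0,0]]'
```

```text
time_s: 24.22
eef_pos: [0.4821, -0.3025, 0.061]
tool_rot: [0.0, 0.974, 0.226, 0.0]
force: [0.4, -0.2, -0.6]
finger_gap: 0.148
grasp_force: 79.8
time_s: 24.48
eef_pos: [0.4819, -0.3025, 0.0594]
tool_rot: [0.0, 0.974, 0.226, 0.0]
force: [0.4, 0.4, -0.3]
finger_gap: 0.148
grasp_force: 79.8
```

```bash
python3 -m jog '[[0,0,-0.05,0,0,0],[0,0,0,0,0,0],[0,0,0,0,0,0]]'
python3 -m jog '[[0,0,-0.05,0,0,0],[0,0,0,0,0,0],[0,0,0,0,0,0]]'
```

```text
time_s: 24.85
eef_pos: [0.4824, -0.3027, 0.0591]
tool_rot: [0.0, 0.974, 0.226, 0.0]
force: [-4.8, 2.9, 21.6]
finger_gap: 0.154
grasp_force: 83.1
time_s: 25.22
eef_pos: [0.4833, -0.3032, 0.0588]
tool_rot: [0.001, 0.974, 0.226, 0.001]
force: [-6.8, 4.0, 36.9]
finger_gap: 0.152
grasp_force: 86.4
```

```bash
python3 -m jog '[[0,0,0.09,0,0,0],[0,0,0,0,0,0],[0,0,0,0,0,0]]'
python3 -m jog '[[0,0,0,0,0,0],[0,0,0,0,0,0],[0,0,0,0,0,0],[0,0,0,0,0,0]]' 0
python3 -m jog '[[0,0,0.3,0,0,0],[0,0,0.6,0,0,0],[0,0,1,0,0,0],[0,0,1,0,0,0],[0,0,1,0,0,0],[0,0,0.3,0,0,0]]'
python3 -c "
from h import *
f=vision.grab_frame('scene'); cv2.imwrite('pics/t2.png',cv2.resize(f[130:330,60:260],None,fx=2.5,fy=2.5))"
```

```text
time_s: 25.6
eef_pos: [0.482, -0.3025, 0.059]
tool_rot: [-0.0, 0.974, 0.226, 0.0]
force: [-1.4, 0.1, 4.8]
finger_gap: 0.149
grasp_force: 81.5
time_s: 26.1
eef_pos: [0.4819, -0.3024, 0.059]
tool_rot: [-0.0, 0.974, 0.226, -0.0]
force: [0.4, 0.2, 0.0]
finger_gap: 0.501
grasp_force: 0.0
time_s: 26.85
eef_pos: [0.4828, -0.3029, 0.1881]
tool_rot: [0.001, 0.974, 0.226, 0.001]
force: [-0.1, -0.4, -0.1]
finger_gap: 0.498
grasp_force: 0.0
```

View pics/t2.png

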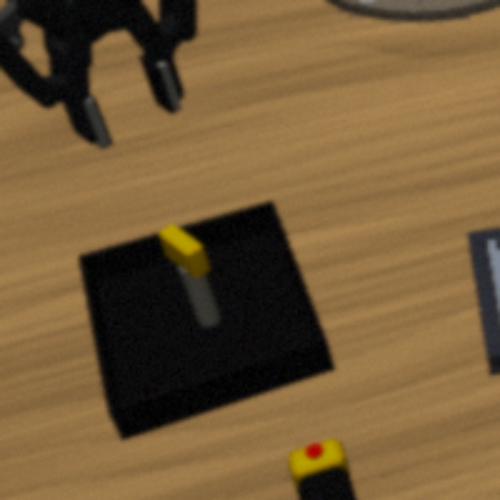

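The pin stands alone in the tray, with its grip at crop (185,250), and the fingers are clear. Next is the knob, estimated at (0.563, −0.011), on a 55 mm arc about the pivot at (0.551, −0.064).

```bash
python3 -m jog '[[0.27,0.97,0,0,0,0],[0.27,0.97,0,0,0,0],[0.27,0.97,0,0,0,0],[0.27,0.97,0,0,0,0],[0.27,0.97,0,0,0,0],[0.27,0.97,0,0,0,0],[0.27,0.97,0,0,0,0],[0.27,0.97,0,0,0,0],[0.27,0.97,0,0,0,0],[0.27,0.97,0,0,0,0],[0,0,0,0,0,0],[0,0,0,0,0,0],[0,0,-1,0,0,0],[0,0,-0.5,0,0,0],[0,0,0,0,0,0],[0,0,0,0,0,0]]' 0
python3 -c "
from h import *
f=vision.grab_frame('wrist'); cv2.imwrite('pics/k1.png',f)"
```

```text
time_s: 28.9
eef_pos: [0.5633, -0.0116, 0.1407]
tool_rot: [0.0, 0.974, 0.226, 0.0]
force: [0.8, 0.0, -0.9]
finger_gap: 0.502
grasp_force: 0.0
```

View pics/k1.png

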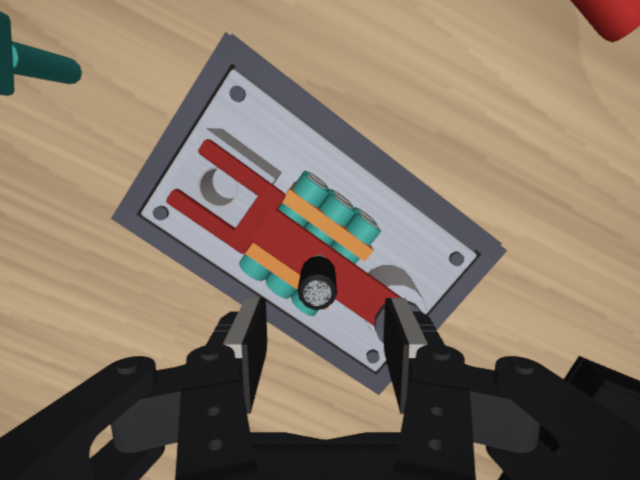

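The knob at (318,285) is centred between the fingers, and the right finger clears the pivot cap.

```bash
python3 -m jog '[[0,0,-0.9,0,0,0],[0,0,-0.7,0,0,0],[0,0,-0.32,0,0,0],[0,0,0,0,0,0]]'
python3 -m jog '[[0,0,0,0,0,0],[0,0,0,0,0,0],[0,0,0,0,0,0],[0,0,0,0,0,0]]' 1 25
python3 -m jog '[[0.26,-0.08,0,0,0,0],[0.26,-0.12,0,0,0,0],[0.24,-0.16,0,0,0,0],[0.21,-0.20,0,0,0,0],[0,0,0,0,0,0]]'
```

```text
time_s: 29.45
eef_pos: [0.563, -0.0114, 0.0826]
tool_rot: [-0.0, 0.974, 0.226, -0.0]
force: [-0.3, -0.0, -0.7]
finger_gap: 0.501
grasp_force: 0.0
time_s: 29.95
eef_pos: [0.564, -0.0088, 0.0837]
tool_rot: [-0.001, 0.974, 0.227, 0.002]
force: [0.4, 12.2, 3.9]
finger_gap: 0.201
grasp_force: 26.5
time_s: 30.58
eef_pos: [0.5949, -0.0258, 0.0839]
tool_rot: [-0.001, 0.974, 0.227, 0.003]
force: [13.1, 10.9, -5.9]
finger_gap: 0.197
grasp_force: 25.7
```

```bash
python3 -m jog '[[0.24,-0.17,0,0,0,0],[0.19,-0.22,-0.02,0,0,0],[0.12,-0.27,0,0,0,0],[0,0,0,0,0,0]]'
python3 -m jog '[[0.05,-0.28,0,0,0,0],[0.01,-0.29,0,0,0,0],[0,0,0,0,0,0]]'
```

```text
time_s: 31.08
eef_pos: [0.6106, -0.0477, 0.0836]
tool_rot: [0.0, 0.974, 0.226, 0.002]
force: [5.0, 1.5, 6.4]
finger_gap: 0.2
grasp_force: 26.8
time_s: 31.45
eef_pos: [0.6116, -0.0651, 0.0834]
tool_rot: [0.0, 0.974, 0.226, 0.001]
force: [0.9, 1.7, 5.6]
finger_gap: 0.203
grasp_force: 27.0
```

```bash
python3 -m jog '[[0,0,0,0,0,0],[0,0,0,0,0,0],[0,0,0,0,0,0],[0,0,0,0,0,0],[0,0,0.5,0,0,0],[0,0,1,0,0,0],[0,0,1,0,0,0],[0,0,1,0,0,0],[-1,0,1,0,0,0],[-1,0,0.5,0,0,0],[-1,0,0,0,0,0],[-1,0,0,0,0,0],[-1,0,0,0,0,0],[0,0,0,0,0,0],[0,0,0,0,0,0]]' 0
python3 -c "
from h import *
f=vision.grab_frame('scene'); cv2.imwrite('pics/e.png',cv2.resize(f[130:330,80:400],None,fx=2.4,fy=2.4))"
```

```text
time_s: 33.33
eef_pos: [0.461, -0.0651, 0.2327]
tool_rot: [0.0, 0.974, 0.226, 0.001]
force: [-0.2, 0.9, -0.2]
finger_gap: 0.504
grasp_force: 0.0
```

View pics/e.png

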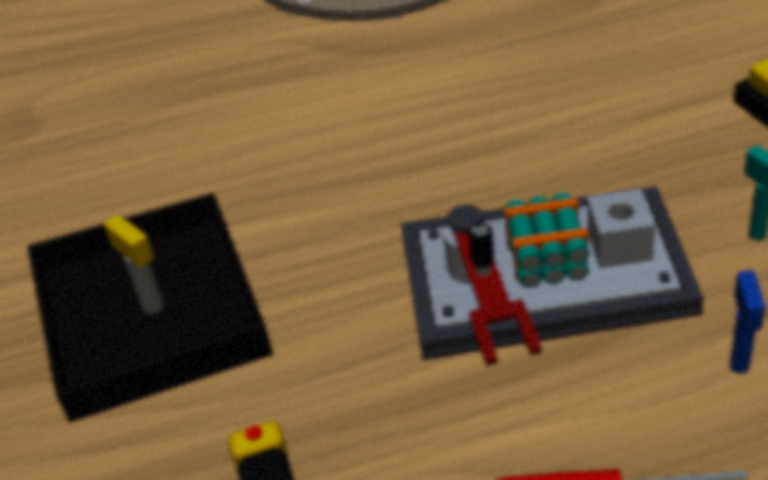

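The red arm is swung aside, with its fork at (505,340), and the pack is uncovered at (548,240). The block is seated and the pin stands in the tray at (140,265).

```bash
python3 -c "
from bench import sign_off
print(sign_off())"
```

```text
the job is handed in; nothing more can be done
None
```

The job is handed in: the pin was twisted out and stands in the black tray, the red arm is swung aside by an estimated 80 degrees, and the block looks seated in the last camera view; no verdict was returned.

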